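Pull the failed coil off its valve and tag it in the reject tray

TASK

One of the two valves still carries its wound coil, which has failed: slide the coil straight up off the valve's upright tube without dragging, lifting or tipping the valve, and set it down gently, lying flat, on the floor of the shallow empty tray; do not drop it. Then lift the white tag off its hook and put it in the same tray with the coil. Leave the other things where they are.

Things in the scene. Friction and masses are not known exactly. Their poses are not given: they have to be found in the camera images.
- coil: The wound coil: a round bobbin with a copper winding between two black flanges, outside diameter 54, height 40, bore diameter 17 right through, about 180 g. Origin at the centre of its underside, z along the bore (up). It starts on the tube of valve_a, its underside on the brass block.
- valve_a: The valve that carries the coil: a loose brass block 60 x 60 x 45 high with a round port boss on its +y and -y sides (8 mm proud), and an upright plain steel tube of diameter 13 on its top, centred, from height 45 to 99 mm. The nut above the coil is already off. About 1.3 kg, standing freely. Origin at the centre of the underside, z up.
- tube_top (a point): Centre of the top end of valve_a's tube, 99 mm above the valve's underside; the tube stands 14 mm out of the coil at the start.
- valve_b: A second valve just like valve_a, with a bare tube; stays where it is. Origin at the centre of the underside.
- tray: The shallow, empty blue plastic tray, fixed to the bench: 200 along its x, 160 along its y, 35 high, walls and floor 4 thick. Origin at the centre of its underside (the inner floor is at 4 mm).
- bin: A deeper blue bin, fixed, 150 x 140 x 65 high, with three brass fittings standing in it; not used. Origin at the centre of its underside.
- stand: Fixed steel hook stand: foot of diameter 76, upright post of diameter 10 to height 150 at the origin, and from its top a level round bar of diameter 6, its axis at height 150, which runs 50 mm along the stand's -x and ends in a short upturned tip. Origin at the centre of the foot's underside.
- hook_tip (a point): Top end of the hook's upturned tip: 56 mm out from the post along the stand's -x, at height 163 (10 mm above the top of the level bar).
- tag: Stiff white plastic tag hanging on the hook's bar by its hole: plate 8 thick (its x, along the bar), 44 wide (its y), 92 high (its z), 45 g. Origin: middle of its lower edge. The hole is 24 wide, from height 50 to 78, the bar lying under its top edge: the tag can rise 22 mm and must rise over 10 mm to pass the tip. It can be gripped from above across its width.
- tag_center (a point): Middle of the tag, 46 mm above its lower edge.
- nut: Loose hexagon steel nut, about 22 across, 10 high, on the bench; stays. Origin at the centre of its underside.
- bottle: Small grey plastic bottle with black cap, diameter 32, 85 high; stays. Origin at the centre of its underside.
- screwdriver: Screwdriver with black handle, about 170 long along its x, lying across on the bench, the loose thing nearest the robot; stays. Origin on the bench under its length.
- dish: White dish with black seal rings, fixed, diameter 120, about 20 high. Origin at the centre of its underside.
Not all that is in view belongs to the job. What is shaped like the valve_a but black or blue is not meant.

How it is judged:
By the outcome, as a careful person would: the job done as asked, in the order asked, and still so for the second after the job is handed in, with the robot touching nothing.
It also fails if it takes over 72 s, if anything falls off the work surface, if the arm or the gripper's body presses on something with over 40 N, if the wrist force passes 120 N, or if a joint passes its speed limit or range.

ROBOT

A 6-joint arm with a two-finger parallel gripper is mounted at the origin on the work surface. World frame = base frame: x ahead of the robot, y to its left, z up, the work surface at z = 0. Lengths are in m, angles in rad, forces in N, time in s.
With the tool pointing down it reaches from about 0.375 to 0.975 m from the base axis. Payload 3.8 kg.
Tool frame: the origin (TCP) lies at the centre of the arm's flange, where the gripper is bolted on; the fingertips stand 173 mm ahead of it and the grasp point (between the pads) lies 155 mm ahead of it (bot.tip_reach is the distance from the TCP to the fingertips, in m); z points along the fingers, y is the line along which they close (so a half turn about z gives the same grasp; the last joint's range is limited). The gripper opens to 85 mm and grips with 20 to 120 N. Pads are 22 mm wide; open, the fingers measure 114 mm over their backs; the gripper's body (76 mm by 85 mm) begins 54 mm behind the grasp point. The pads swing forward as they close: fully open they stand 13 mm farther back than shut.
Start: joints at [1.071, 0.264, 1.604, -0, 1.274, -0.037], TCP at [0.301, 0.604, 0.405] pointing down, gripper open.
Joint ranges: [-2.63, 2.63], [-0.94, 2.18], [0.31, 2.57], [-1.31, 4.45], [0, 2.66], [-2.55, 2.55]. Speed limits (rad/s): [2.57, 2.57, 3.14, 3.14, 3.14, 3.14].

INTERFACE

Orientations are given as a rotation vector (axis times angle).
In Python, from workcell import bot gives the robot as it stands.
- The arm moves only by the tool drive_tool, never from a script. Its arguments are lists of equal length, an entry for each row: "claw": the finger opening in mm, from 0 to 85.4; "slide": the shift along the world's x, y, z each as a share of 0.5 m, from -1 to 1, a list of three; "yaw": the turn about the world's z as a share of 180 degrees, from -1 to 1. A call has 1 to 8 rows; each row is the pose to reach, as a shift and turn from the pose commanded when the call began, turning the shorter way round; what a row does not reach only later rows make up. A row lasts 1/12 s, in which the tool goes at most 41.7 mm and 7.16 degrees, less where a joint would pass 70% of its speed; a pose out of reach is approached as far as the arm can. A call with a number of a shift or a turn outside -1 to 1 is refused whole. A call with a gripper value outside its range is refused whole. The fingers move at their own pace and stop on an object; "newtons" is the grip in N (left out, the last holds). Time passes only in rows, so rows that repeat a pose let the fingers close. It gives the time, the measured TCP pose, the force, the opening and the grip force at its end, in the units of the state.
- bot.read_state(): the state, without advancing time (a new reading comes with each control period).
- bot.read_camera(name): name is "side" or "top"; returns a dict with "color" (480x640x3 uint8, red, green, blue), "depth" (480x640 float32, m along the optical axis (not along the pixel's ray), 0 where there is no reading), "mtx" (3x3 intrinsics, pixels), "k1" (the pictures are not rectified: a ray, as slopes to the right and down, at radius r is drawn at 1 + k1 r^2 times it, then the intrinsics apply), "eye" and "rotation" of the camera in the world. Camera axes: x right, y up, looking along -z (the intrinsics and any distortion apply to the point x, -y, -z); pixel columns grow to the right and rows downward; lengths in m; the calibration is good to about 2 mm. A picture is of the moment at which its call begins.
- bot.finish_job(): hands the job in; it is judged then, once.
The state is a dict: "time": time; "q": joint angles; "joint_vel": joint speeds; "joint_torque": joint torques, N m; "tool_pos": TCP position; "tcp_rot": TCP orientation; "wrist_force": force on the tool from outside, world axes, zero at the start; "torque": the same for the moment, N m; "width": opening from 0.0 (shut) to 1.0 (fully open); "grip_force": force on a finger pad.
Only numpy, scipy, OpenCV 4.12 (cv2) and the standard library are available. Lean on these libraries where they do the work, as an engineer would, in place of code of your own. Each camera call takes 0.05 s, during which the arm holds its last target. There are 200 camera calls.

## Working session

There is one attempt and no reset: what is moved stays moved. The work goes in short steps, Python scripts to look and compute and a tool call to move; the robot and the scene stay as the last step left them, time stands still between calls to the robot, and variables do not carry over. Pictures are saved under pics/ and viewed, at most 10 in all, crops included, and the job is handed in when it is done.

Besides the shell and the picture viewer there is one more tool, called after "Call:" by a JSON object that holds its "fn" and its "kwargs". drive_tool: Moves the arm, as the interface text tells. Shift numbers are shares of 0.5 m and turn numbers shares of 180 degrees, none past 1 either way. Its arguments: {"type":"object","properties":{"claw":{"type":"array","items":{"type":"number"}},"slide":{"type":"array","items":{"type":"array","items":{"type":"number"}}},"yaw":{"type":"array","items":{"type":"number"}},"newtons":{"type":"number"}},"required":["claw","slide","yaw"]}

```bash
mkdir -p pics
cat > h.py <<'E'
import numpy as np, cv2
from workcell import bot
def snap(n):
    c=bot.read_camera(n); np.savez(f'{n}.npz',**c); return c
def ld(n): return dict(np.load(f'{n}.npz'))
def ray(c,u,v):
    K=np.array(c['mtx']); xd=np.array([(u-K[0,2])/K[0,0],(v-K[1,2])/K[1,1]]); x=xd.copy()
    for _ in range(20): x=xd/(1+float(c['k1'])*(x@x))
    return np.array(c['rotation'])@np.array([x[0],-x[1],-1.])
def P(c,u,v):
    d=float(np.median([z for z in c['depth'][v-1:v+2,u-1:u+2].ravel() if z>0] or [0])); return np.array(c['eye'])+d*ray(c,u,v)
def atz(c,u,v,z):
    r=ray(c,u,v); e=np.array(c['eye']); return e+r*(z-e[2])/r[2]
def proj(c,p):
    q=np.array(c['rotation']).T@(np.array(p)-np.array(c['eye'])); x=np.array([q[0],-q[1]])/-q[2]; x=x*(1+float(c['k1'])*(x@x)); K=c['mtx']; return [K[0,0]*x[0]+K[0,2],K[1,1]*x[1]+K[1,2]]
E
python3 - <<'E'
from h import *
for n in('top','side'):
    c=snap(n); cv2.imwrite(f'pics/{n}0.png',cv2.resize(c['color'][...,::-1],(800,600)))
    print(n,c['mtx'],c['k1'],c['eye'],c['rotation'])
print(bot.read_state())
E
```

```text
top [[461.82051321   0.         318.59778785]
 [  0.         461.82051321 241.01746468]
 [  0.           0.           1.        ]] -0.10728929593662208 [ 0.38008981 -0.00170454  0.9998142 ] [ 0.17564087 -0.1691032  -1.5582238 ]
side [[441.98103627   0.         322.13752042]
 [  0.         441.98103627 239.4230573 ]
 [  0.           0.           1.        ]] -0.04328661918085662 [0.44776752 0.54944946 0.62786623] [ 0.14455392 -1.21168174 -2.68881149]
{'time': 0.1, 'q': array([ 1.07112595e+00,  2.64681996e-01,  1.60526962e+00, -2.66249011e-06,
        1.27368645e+00, -3.68850705e-02]), 'joint_vel': array([ 9.61474935e-05,  6.99122227e-04, -1.66313742e-03,  1.83569748e-03,
       -1.89158504e-03,  7.23586358e-05]), 'joint_torque': array([ 1.14100261e-03, -5.16706610e+01, -3.68589771e+01, -3.28353656e-05,
        6.19220256e-03,  3.67604298e-05]), 'tool_pos': array([0.30118979, 0.60372398, 0.40346596]), 'tcp_rot': array([-0.72034644, -3.05733624,  0.00309852]), 'wrist_force': array([-0.55249174,  0.20835079,  0.38441308]), 'torque': array([ 0.02192977,  0.03126746, -0.01964042]), 'grip_force': 0.0, 'width': 1.0002856338991177}
```

View pics/top0.png

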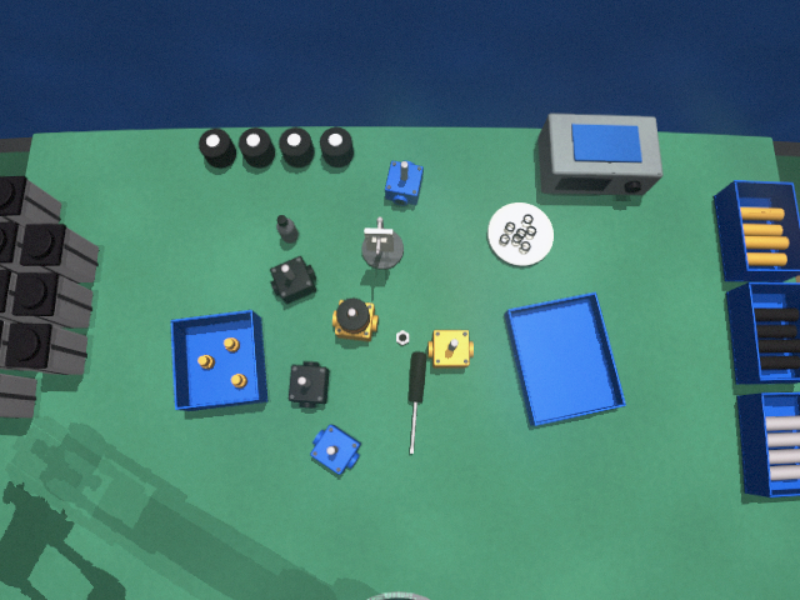

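View pics/side0.png

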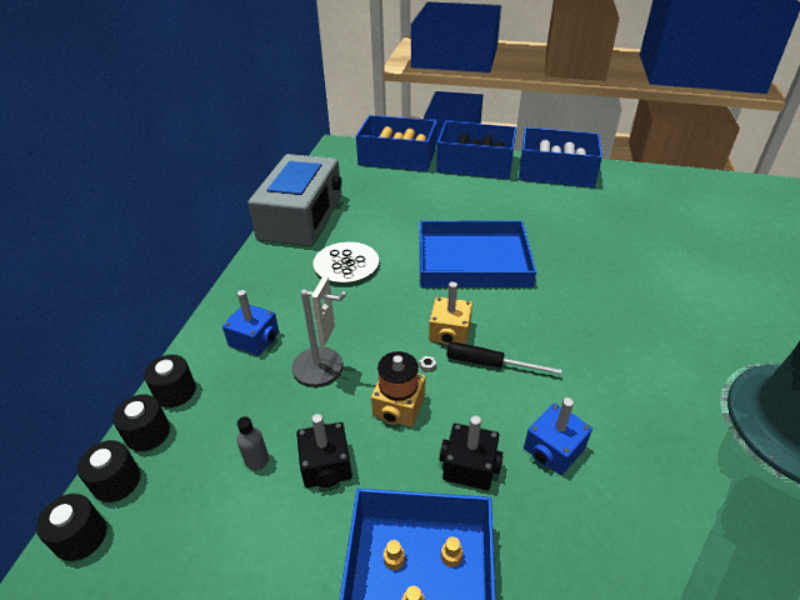

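The top view shows the coil on valve_a at about (282,252) in original pixels, the tag on its hook at (302,186) and the empty tray at (452,288). The side view shows the coil at (318,300), the tag at (258,250) and the tray at (381,204). The camera rotation is a rotation vector, so I'll convert it and crop in closer.

```bash
sed -i "s/np.array(c\['rotation'\])/R(c)/g; s/^def snap/R=lambda c: cv2.Rodrigues(np.array(c['rotation'],float))[0]\ndef snap/" h.py
python3 - <<'E'
from h import *
t,s=ld('top'),ld('side')
print('bench',P(t,320,350),P(s,400,330))
f=lambda c,x,y:cv2.resize(c['color'][y:y+120,x:x+80,::-1],(400,600),interpolation=cv2.INTER_CUBIC)
cv2.imwrite('pics/c1.png',np.hstack([f(t,255,165),f(s,240,220)]))
cv2.imwrite('pics/c2.png',np.hstack([cv2.resize(s['color'][220:320,260:360,::-1],(400,400),interpolation=2),cv2.resize(s['color'][170:240,330:430,::-1],(400,400),interpolation=2)]))
E
```

```text
bench [ 3.66714511e-01 -1.24710131e-03 -1.55643580e-04] [ 0.42137465  0.06058752 -0.00114771]
```

View pics/c1.png

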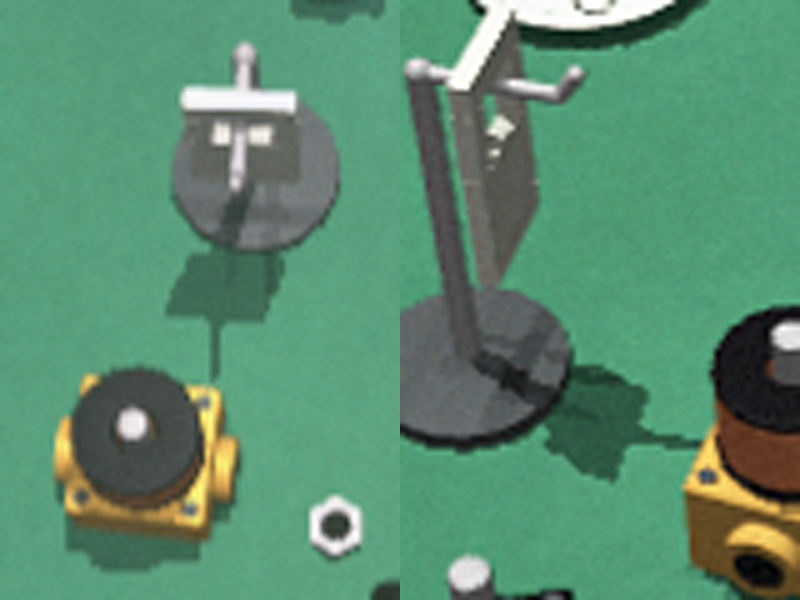

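View pics/c2.png

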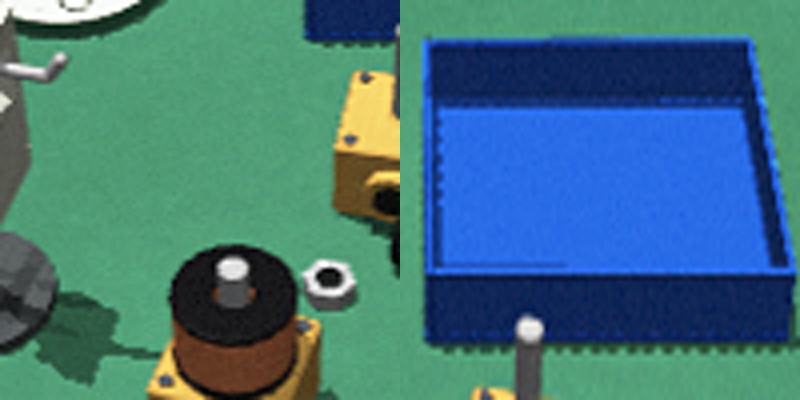

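```bash
cat >> h.py <<'E'
def tri(a,pa,b,pb):
    A,B=ray(a,*pa),ray(b,*pb); A/=np.linalg.norm(A);B/=np.linalg.norm(B)
    M=np.stack([A,-B],1); k=np.linalg.lstsq(M,b['eye']-a['eye'],rcond=None)[0]
    X,Y=a['eye']+k[0]*A,b['eye']+k[1]*B
    return ((X+Y)/2).round(4),round(np.linalg.norm(X-Y)*1e3,1)
E
python3 - <<'E'
from h import *
t,s=ld('top'),ld('side')
T=lambda x,y:(255+x/5,165+y/5)
S=lambda x,y:(240+(x-400)/5,220+y/5)
print('R top',R(t).round(2).tolist())
for n,a,b in [('tube',T(132,425),(318.2,287)),('tagtop far/near L',T(182,89),S(450,88)),('tagtop R',T(297,89),S(510,8)),('hooktip',T(236,185),S(577,72)),('posttop',T(245,50),S(418,68)),]:
    print(n,tri(t,a,s,b))
print('tube@.099',atz(t,*T(132,425),.099),atz(s,318.2,287,.099))
print('coil top centre',atz(t,*T(138,433),.085), 'foot c',atz(t,*T(256,170),.003))
for n,q in [('tag l',T(182,110)),('tag r',T(297,110)),('tagl top',T(184,89)),('tag r top',T(297,89))]: print(n,atz(t,*q,.167))
# tray rim corners
for u,v in [(507,311),(598,294),(625,404),(534,425)]: print('tray top',atz(t,u/1.25,v/1.25,.035))
for x,y in [(425,40),(750,40),(796,272),(426,272)]: print('tray side',atz(s,330+(x-400)/4,170+y*70/400,.035))
# floor height
for u,v in [(452,288),(440,270),(460,310)]: print('floor',P(t,u,v))
print('side floor',P(s,380,203))
for n,u,v in [('bottle',283,219),('vb tube',453,344),('bin',218,360),('nut',403,338)]: print(n,P(t,int(u/1.25),int(v/1.25)))
print('block corners top', [atz(t,*T(*p),.045).round(3).tolist() for p in [(85,378),(220,390),(208,535),(70,515)]])
E
```

```text
R top [[0.01, 0.98, -0.22], [-1.0, 0.01, -0.0], [-0.0, 0.22, 0.98]]
tube (array([0.5627, 0.0769, 0.0964]), np.float64(0.7))
tagtop far/near L (array([0.6792, 0.0549, 0.1642]), np.float64(2.5))
tagtop R (array([0.6764, 0.0107, 0.1636]), np.float64(8.4))
hooktip (array([0.6429, 0.034 , 0.1592]), np.float64(1.5))
posttop (array([0.7005, 0.0316, 0.1494]), np.float64(2.8))
tube@.099 [0.56252741 0.07667151 0.099     ] [0.56178171 0.07924675 0.099     ]
coil top centre [0.56207722 0.07538305 0.085     ] foot c [0.69983983 0.03176359 0.003     ]
tag l [0.67102946 0.05470674 0.167     ]
tag r [0.67120273 0.01097116 0.167     ]
tagl top [0.67947905 0.05411624 0.167     ]
tag r top [0.67964553 0.01104128 0.167     ]
tray top [ 0.57947549 -0.18323958  0.035     ]
tray top [ 0.61034177 -0.34413174  0.035     ]
tray top [ 0.42090892 -0.37864937  0.035     ]
tray top [ 0.38750367 -0.22232894  0.035     ]
tray side [ 0.61063864 -0.33579335  0.035     ]
tray side [ 0.41848493 -0.37432497  0.035     ]
tray side [ 0.38624367 -0.2208079   0.035     ]
tray side [ 0.58071068 -0.18156957  0.035     ]
floor [ 0.49883263 -0.28773659  0.00598731]
floor [ 0.53848123 -0.26320186  0.00555731]
floor [ 0.45119213 -0.30334298  0.0047392 ]
side floor [ 0.49780185 -0.29563759  0.00277544]
bottle [0.72596632 0.19908287 0.08573503]
vb tube [ 0.51294725 -0.08304417  0.10045591]
bin [0.49517201 0.31814219 0.0064024 ]
nut [ 0.53667016 -0.00464212  0.01100552]
block corners top [[0.594, 0.102, 0.045], [0.589, 0.044, 0.045], [0.527, 0.048, 0.045], [0.535, 0.107, 0.045]]
```

Call:
{"fn": "drive_tool", "kwargs": {"claw": [85, 85, 85, 85, 85, 85, 85, 85], "slide": [[0.26, -0.52, 0], [0.26, -0.52, 0], [0.26, -0.52, 0], [0.26, -0.52, 0], [0.26, -0.52, 0], [0.26, -0.52, 0], [0.26, -0.52, 0], [0.26, -0.52, 0]], "yaw": [-0.3, -0.3, -0.3, -0.3, -0.3, -0.3, -0.3, -0.3], "newtons": 30}}

```text
time: 0.77
tool_pos: [0.4336, 0.3384, 0.4042]
tcp_rot: [2.041, 2.384, -0.004]
wrist_force: [0.1, 0.4, 0.5]
width: 0.998
grip_force: 0.0
```

Call:
{"fn": "drive_tool", "kwargs": {"claw": [85, 85, 85, 85, 85, 85, 85, 85], "slide": [[0.256, -0.523, 0], [0.256, -0.523, 0], [0.256, -0.523, 0], [0.256, -0.523, 0], [0.256, -0.523, 0], [0.256, -0.523, 0], [0.256, -0.523, 0], [0.256, -0.523, 0]], "yaw": [-0.3, -0.3, -0.3, -0.3, -0.3, -0.3, -0.3, -0.3]}}

```text
time: 1.43
tool_pos: [0.5615, 0.0765, 0.4043]
tcp_rot: [2.901, 1.197, -0.0]
wrist_force: [-0.1, 0.6, -0.5]
width: 0.998
grip_force: 0.0
```

Call:
{"fn": "drive_tool", "kwargs": {"claw": [85, 85, 85, 85, 85, 85, 85], "slide": [[0, 0, -0.15], [0, 0, -0.15], [0, 0, -0.15], [0, 0, -0.15], [0, 0, -0.15], [0, 0, -0.15], [0, 0, -0.15]], "yaw": [-0.19, -0.19, -0.19, -0.19, -0.19, -0.19, -0.19]}}

```text
time: 2.02
tool_pos: [0.5592, 0.0825, 0.3293]
tcp_rot: [-3.126, -0.313, 0.001]
wrist_force: [-0.5, 0.9, -0.3]
width: 0.992
grip_force: 0.0
```

Run:
```python
from h import *
s=snap('side'); st=bot.read_state(); print(st['tool_pos'],st['tcp_rot'],st['q'])
t=snap('top')
f=lambda c,x,y:cv2.resize(c['color'][y:y+150,x:x+100,::-1],(400,600),interpolation=2)
cv2.imwrite('pics/d.png',np.hstack([f(t,230,160),f(s,270,190)]))
```

```text
[0.55926639 0.08251072 0.32949453] [ 3.12592464e+00  3.13281380e-01 -5.84085813e-04] [ 1.02419462e-01  1.17560724e-01  1.92085511e+00 -8.56730312e-06
  1.10354868e+00  1.47344594e+00]
```

View pics/d.png

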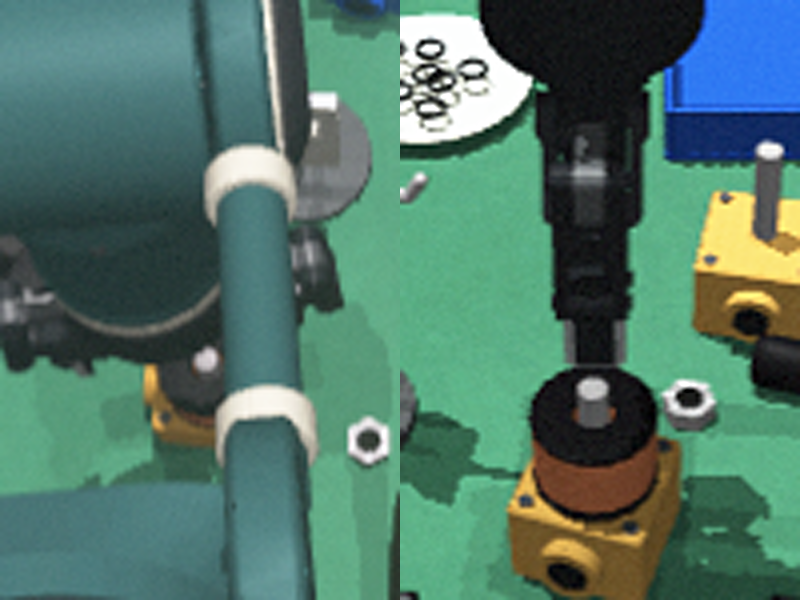

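The left half is mostly the arm over the coil. The right half (side view) shows the gripper above the coil, roughly over the tube. The TCP has drifted about 5 mm off, so I'll correct that while descending partway.

Call:
{"fn": "drive_tool", "kwargs": {"claw": [85, 85, 85, 85, 85, 85], "slide": [[0.006, -0.01, 0], [0.006, -0.01, -0.05], [0.006, -0.01, -0.1], [0.006, -0.01, -0.11], [0.006, -0.01, -0.11], [0.006, -0.01, -0.11]], "yaw": [0, 0, 0, 0, 0, 0]}}

```text
time: 2.62
tool_pos: [0.5625, 0.0774, 0.275]
tcp_rot: [3.126, 0.31, -0.001]
wrist_force: [0.2, 0.5, -0.1]
width: 0.995
grip_force: 0.0
```

Run:
```python
from h import *
st=bot.read_state(); print(st['time'],st['tool_pos'],st['joint_vel'].round(3),st['wrist_force'])
s=ld('side'); print(atz(s,318.5,293.3,.085))
s=snap('side'); print([proj(s,(st['tool_pos'][0],st['tool_pos'][1],.099))])
```

```text
2.6167 [0.56253207 0.0773669  0.27495162] [ 0.    -0.02  -0.025  0.001 -0.003  0.003] [ 0.20603062  0.54270014 -0.08443467]
[0.56130633 0.08024252 0.085     ]
[[np.float64(317.9995574019491), np.float64(286.08610768091216)]]
```

Call:
{"fn": "drive_tool", "kwargs": {"claw": [85, 85, 85, 85, 85, 60, 60, 60], "slide": [[0, 0.001, -0.06], [0, 0.001, -0.09], [0, 0.001, -0.106], [0, 0.001, -0.106], [0, 0.001, -0.106], [0, 0.001, -0.106], [0, 0.001, -0.106], [0, 0.001, -0.106]], "yaw": [0, 0, 0, 0, 0, 0, 0, 0]}}

```text
time: 3.33
tool_pos: [0.5631, 0.0781, 0.2231]
tcp_rot: [3.126, 0.309, 0.004]
wrist_force: [0.4, 0.1, 0.7]
width: 0.701
grip_force: 0.0
```

Run:
```python
from h import *
s=snap('side'); st=bot.read_state(); print(st['tool_pos'],st['width'],st['wrist_force'],st['grip_force'])
cv2.imwrite('pics/e.png',cv2.resize(s['color'][240:350,260:380,::-1],(720,600)[::1],interpolation=2))
```

```text
[0.56287785 0.07805439 0.22279606] 0.7027815001940012 [-0.86474668  0.19631783 -0.08686047] 0.0
```

View pics/e.png

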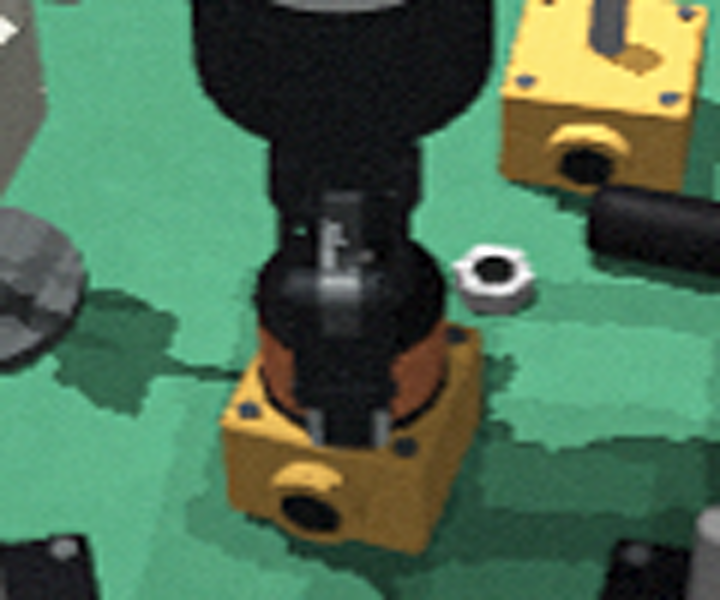

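The finger is beside the winding with its tip just above the block, and nothing is in contact yet. Closing gently.

Call:
{"fn": "drive_tool", "kwargs": {"claw": [55.5, 55.5, 54.5, 54.5], "slide": [[0, 0, 0], [0, 0, 0], [0, 0, 0], [0, 0, 0]], "yaw": [0, 0, 0, 0], "newtons": 20}}

```text
time: 3.72
tool_pos: [0.5625, 0.0779, 0.2219]
tcp_rot: [3.126, 0.309, 0.001]
wrist_force: [-0.8, -1.7, 0.8]
width: 0.636
grip_force: 0.5
```

Call:
{"fn": "drive_tool", "kwargs": {"claw": [50, 50, 50, 50], "slide": [[0, 0, 0], [0, 0, 0], [0, 0, 0], [0, 0, 0]], "yaw": [0, 0, 0, 0], "newtons": 25}}

```text
time: 4.05
tool_pos: [0.5626, 0.0779, 0.2222]
tcp_rot: [3.126, 0.309, 0.001]
wrist_force: [-1.4, -2.0, 5.4]
width: 0.611
grip_force: 25.8
```

Call:
{"fn": "drive_tool", "kwargs": {"claw": [50, 50, 50], "slide": [[0.001, -0.002, 0], [0.001, -0.002, 0], [0.001, -0.002, 0]], "yaw": [0, 0, 0], "newtons": 40}}

```text
time: 4.3
tool_pos: [0.5628, 0.0775, 0.2223]
tcp_rot: [-3.125, -0.308, 0.0]
wrist_force: [-2.6, 1.1, 7.4]
width: 0.61
grip_force: 40.4
```

Call:
{"fn": "drive_tool", "kwargs": {"claw": [50, 50, 50, 50, 50, 50], "slide": [[-0.002, 0.001, 0], [-0.002, 0.001, 0.004], [-0.002, 0.001, 0.01], [-0.002, 0.001, 0.02], [-0.002, 0.001, 0.03], [-0.002, 0.001, 0.03]], "yaw": [0, 0, 0, 0, 0, 0]}}

```text
time: 4.8
tool_pos: [0.5623, 0.0776, 0.2377]
tcp_rot: [-3.126, -0.309, -0.002]
wrist_force: [0.7, 0.3, -2.2]
width: 0.612
grip_force: 42.2
```

The vertical force is now just the coil's weight, so it is sliding free.

Call:
{"fn": "drive_tool", "kwargs": {"claw": [50, 50, 50, 50, 50, 50, 50, 50], "slide": [[0, 0, 0.025], [0, 0, 0.05], [0, 0, 0.075], [0, 0, 0.1], [0, 0, 0.13], [0, 0, 0.18], [0, 0, 0.22], [0, 0, 0.22]], "yaw": [0, 0, 0, 0, 0, 0, 0, 0]}}

```text
time: 5.47
tool_pos: [0.5638, 0.0777, 0.3534]
tcp_rot: [3.126, 0.309, 0.016]
wrist_force: [0.4, -0.1, -0.5]
width: 0.61
grip_force: 42.5
```

Run:
```python
from h import *
s=snap('side'); st=bot.read_state(); print(st['tool_pos'],st['width'],st['wrist_force'],st['grip_force'])
cv2.imwrite('pics/f.png',cv2.resize(s['color'][200:360,230:390,::-1],(600,600),interpolation=2))
```

```text
[0.56312472 0.07763985 0.35106382] 0.6061960142601861 [-0.37191858 -0.25044571 -1.28563948] 42.4987867847085
```

View pics/f.png

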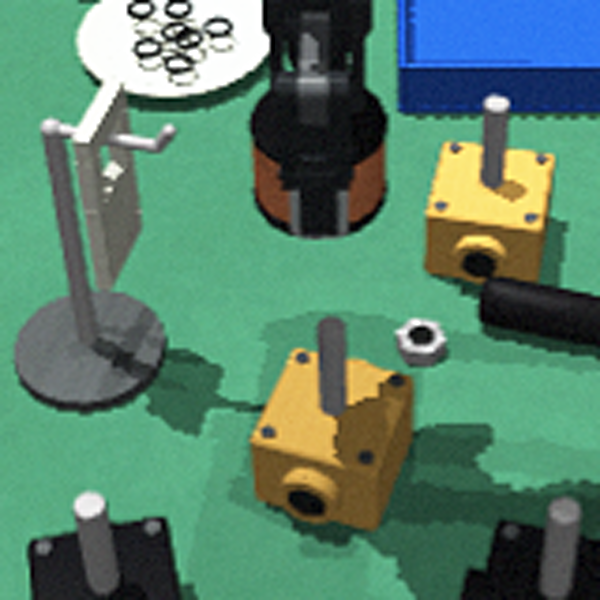

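The coil is off the tube and valve_a is standing undisturbed. Next I carry it to the tray.

Call:
{"fn": "drive_tool", "kwargs": {"claw": [50, 50, 50, 50, 50, 50, 50, 50], "slide": [[-0.01, -0.035, 0], [-0.03, -0.1, 0], [-0.05, -0.17, 0], [-0.07, -0.24, 0], [-0.09, -0.31, 0], [-0.11, -0.38, 0], [-0.13, -0.43, 0], [-0.137, -0.46, 0]], "yaw": [0, 0, 0, 0, 0, 0, 0, 0]}}

```text
time: 6.18
tool_pos: [0.4914, -0.1547, 0.3455]
tcp_rot: [-3.127, -0.306, 0.004]
wrist_force: [-0.3, -0.5, -2.1]
width: 0.605
grip_force: 42.5
```

Call:
{"fn": "drive_tool", "kwargs": {"claw": [50, 50, 50, 50, 50, 50, 50, 50], "slide": [[-0.01, -0.03, 0], [-0.03, -0.1, 0], [-0.05, -0.17, 0], [-0.07, -0.24, 0], [-0.09, -0.3, 0], [-0.099, -0.33, -0.03], [-0.099, -0.33, -0.08], [-0.099, -0.33, -0.08]], "yaw": [0, 0, 0, 0, 0, 0, 0, 0]}}

```text
time: 6.85
tool_pos: [0.4412, -0.3171, 0.3013]
tcp_rot: [-3.12, -0.304, 0.011]
wrist_force: [-1.2, 1.4, -3.5]
width: 0.607
grip_force: 42.6
```

Run:
```python
from h import *
st=bot.read_state(); print(st['time'],st['tool_pos'],st['tcp_rot'],st['wrist_force'])
```

```text
6.85 [ 0.44115365 -0.31709836  0.30131332] [-3.11995557 -0.30423945  0.01098955] [-1.21933652  1.44332833 -3.52222402]
```

Call:
{"fn": "drive_tool", "kwargs": {"claw": [50, 50, 50, 50, 50, 50, 50, 50], "slide": [[0.004, 0, -0.02], [0.006, 0, -0.07], [0.006, 0, -0.12], [0.006, 0, -0.16], [0.006, 0, -0.19], [0.006, 0, -0.21], [0.006, 0, -0.215], [0.006, 0, -0.215]], "yaw": [0, 0, 0, 0, 0, 0, 0, 0]}}

```text
time: 7.52
tool_pos: [0.4471, -0.3169, 0.1988]
tcp_rot: [-3.125, -0.31, 0.001]
wrist_force: [-1.0, 0.1, -2.2]
width: 0.605
grip_force: 42.6
```

Call:
{"fn": "drive_tool", "kwargs": {"claw": [50, 50], "slide": [[0, 0, 0], [0, 0, 0]], "yaw": [0, 0]}}

```text
time: 7.68
tool_pos: [0.4477, -0.3179, 0.2006]
tcp_rot: [3.124, 0.309, 0.003]
wrist_force: [0.2, -0.7, -1.2]
width: 0.611
grip_force: 42.6
```

Call:
{"fn": "drive_tool", "kwargs": {"claw": [50, 50, 50, 50, 50, 50], "slide": [[0, 0, -0.01], [0, 0, -0.02], [0, 0, -0.026], [0, 0, -0.03], [0, 0, -0.032], [0, 0, -0.032]], "yaw": [0, 0, 0, 0, 0, 0]}}

```text
time: 8.18
tool_pos: [0.4466, -0.3174, 0.1827]
tcp_rot: [-3.126, -0.309, 0.001]
wrist_force: [0.1, 0.3, -1.7]
width: 0.611
grip_force: 42.6
```

Call:
{"fn": "drive_tool", "kwargs": {"claw": [50, 50, 50], "slide": [[0, 0, -0.002], [0, 0, -0.004], [0, 0, -0.004]], "yaw": [0, 0, 0]}}

```text
time: 8.43
tool_pos: [0.447, -0.3176, 0.1814]
tcp_rot: [3.126, 0.309, 0.0]
wrist_force: [0.4, 0.1, -0.9]
width: 0.612
grip_force: 42.7
```

Call:
{"fn": "drive_tool", "kwargs": {"claw": [50, 50, 50], "slide": [[0, 0, -0.002], [0, 0, -0.002], [0, 0, -0.002]], "yaw": [0, 0, 0]}}

```text
time: 8.68
tool_pos: [0.447, -0.3177, 0.1813]
tcp_rot: [3.126, 0.309, 0.0]
wrist_force: [-3.1, 1.8, 7.0]
width: 0.609
grip_force: 43.2
```

It has touched down with about 7 N. I'll release narrowly, so the fingers stay clear of the tray wall, then rise.

Call:
{"fn": "drive_tool", "kwargs": {"claw": [54, 57, 60, 61, 61, 61], "slide": [[0, 0, 0.002], [0, 0, 0.002], [0, 0, 0.002], [0, 0, 0.002], [0, 0, 0.002], [0, 0, 0.002]], "yaw": [0, 0, 0, 0, 0, 0], "newtons": 20}}

```text
time: 9.18
tool_pos: [0.4469, -0.3175, 0.1811]
tcp_rot: [-3.126, -0.309, 0.0]
wrist_force: [1.3, 0.5, -0.4]
width: 0.711
grip_force: 0.0
```

Call:
{"fn": "drive_tool", "kwargs": {"claw": [61, 61, 61, 61, 61, 61, 61, 61], "slide": [[0, 0, 0.01], [0, 0, 0.03], [0, 0, 0.06], [0, 0, 0.1], [0, 0, 0.17], [0, 0, 0.25], [0, 0, 0.33], [0, 0, 0.38]], "yaw": [0, 0, 0, 0, 0, 0, 0, 0]}}

```text
time: 9.85
tool_pos: [0.4475, -0.318, 0.3771]
tcp_rot: [3.122, 0.308, 0.008]
wrist_force: [0.8, 0.2, 0.4]
width: 0.715
grip_force: 0.0
```

Call:
{"fn": "drive_tool", "kwargs": {"claw": [66, 66, 66, 66, 66, 66, 66, 66], "slide": [[0.22, 0.34, 0.04], [0.22, 0.34, 0.04], [0.22, 0.34, 0.04], [0.22, 0.34, 0.04], [0.22, 0.34, 0.04], [0.22, 0.34, 0.04], [0.22, 0.34, 0.04], [0.22, 0.34, 0.04]], "yaw": [-0.068, -0.068, -0.068, -0.068, -0.068, -0.068, -0.068, -0.068]}}

```text
time: 10.52
tool_pos: [0.5567, -0.1474, 0.3917]
tcp_rot: [3.141, -0.024, 0.0]
wrist_force: [-0.4, 0.0, -0.1]
width: 0.771
grip_force: 0.0
```

Call:
{"fn": "drive_tool", "kwargs": {"claw": [66, 66, 66, 66, 66, 66, 66, 66], "slide": [[0.236, 0.362, 0], [0.236, 0.362, 0], [0.236, 0.362, 0], [0.236, 0.362, 0], [0.236, 0.362, 0], [0.236, 0.362, 0], [0.236, 0.362, 0], [0.236, 0.362, 0]], "yaw": [0, 0, 0, 0, 0, 0, 0, 0]}}

```text
time: 11.18
tool_pos: [0.6745, 0.0321, 0.3907]
tcp_rot: [3.14, -0.027, -0.002]
wrist_force: [0.1, 0.2, 0.2]
width: 0.773
grip_force: 0.0
```

Run:
```python
from h import *
st=bot.read_state(); print(st['time'],st['tool_pos'],st['tcp_rot'],st['q'],st['width'])
s=snap('side')
a=s['color'][150:350,240:400,::-1]; b=s['color'][150:240,330:450,::-1]
cv2.imwrite('pics/g.png',np.hstack([cv2.resize(a,(480,600),interpolation=2),cv2.resize(b,(320,600),interpolation=2)]))
```

```text
11.1833 [0.6744791  0.0320648  0.39067305] [ 3.14044658e+00 -2.71600084e-02 -2.48399079e-03] [ 1.08776545e-02  2.73274299e-01  1.61825140e+00 -1.04955820e-03
  1.25166876e+00  1.59930054e+00] 0.7727454549958708
```

View pics/g.png

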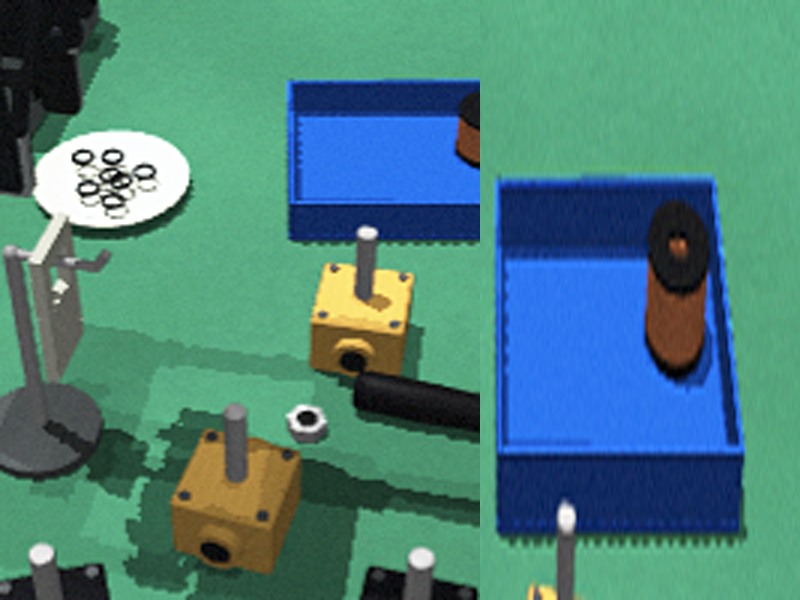

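The coil stands flat on the tray floor at its near corner, and the tag is still hanging on the hook. Now down over the tag.

Call:
{"fn": "drive_tool", "kwargs": {"claw": [66, 66, 66, 66, 66, 66, 66, 66], "slide": [[0.001, 0.002, -0.04], [0.001, 0.002, -0.08], [0.001, 0.002, -0.12], [0.001, 0.002, -0.15], [0.001, 0.002, -0.17], [0.001, 0.002, -0.18], [0.001, 0.002, -0.18], [0.001, 0.002, -0.18]], "yaw": [0, 0, 0, 0, 0, 0, 0, 0], "newtons": 20}}

```text
time: 11.9
tool_pos: [0.6754, 0.0336, 0.3019]
tcp_rot: [3.141, -0.028, 0.001]
wrist_force: [0.1, 0.5, -0.2]
width: 0.771
grip_force: 0.0
```

Call:
{"fn": "drive_tool", "kwargs": {"claw": [46, 46, 40, 40, 40, 40, 40, 40], "slide": [[0, 0, 0], [0, 0, 0], [0, 0, 0], [0, 0, 0], [0, 0, 0], [0, 0, 0], [0, 0, 0], [0, 0, 0]], "yaw": [0, 0, 0, 0, 0, 0, 0, 0]}}

```text
time: 12.57
tool_pos: [0.6759, 0.0346, 0.3027]
tcp_rot: [3.141, -0.026, 0.004]
wrist_force: [-0.0, 0.3, 5.7]
width: 0.508
grip_force: 21.6
```

Call:
{"fn": "drive_tool", "kwargs": {"claw": [40, 40, 40, 40, 40, 40], "slide": [[0, 0, 0.006], [0, 0, 0.014], [0, 0, 0.022], [0, 0, 0.032], [0, 0, 0.032], [0, 0, 0.032]], "yaw": [0, 0, 0, 0, 0, 0], "newtons": 30}}

```text
time: 13.07
tool_pos: [0.6755, 0.0345, 0.3177]
tcp_rot: [-3.141, 0.026, -0.001]
wrist_force: [-0.5, -0.5, -0.9]
width: 0.513
grip_force: 30.5
```

Run:
```python
from h import *
st=bot.read_state(); print(st['time'],st['tool_pos'],st['wrist_force'],st['width'])
s=snap('side')
cv2.imwrite('pics/h.png',cv2.resize(s['color'][190:310,210:330,::-1],(600,600),interpolation=2))
```

```text
13.0667 [0.67552112 0.03451891 0.31766544] [-0.49239394 -0.51547336 -0.91355406] 0.5127013720192528
```

View pics/h.png

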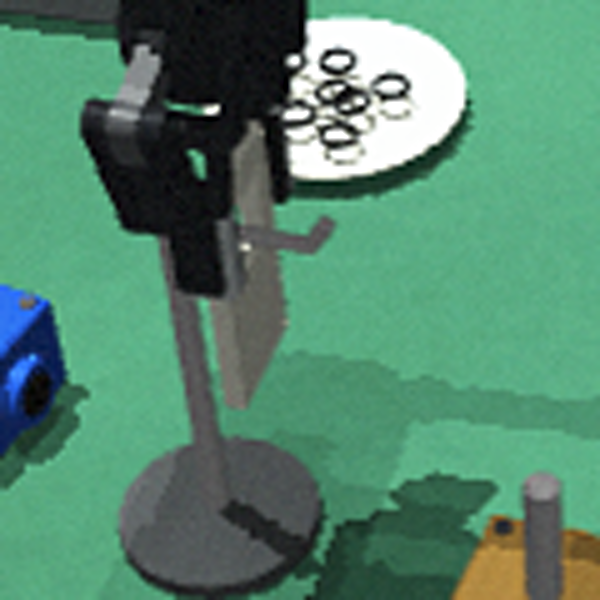

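The tag is gripped and raised about 15.5 mm, with the bar free in its hole. Now along the bar past the tip.

Call:
{"fn": "drive_tool", "kwargs": {"claw": [40, 40, 40, 40, 40, 40, 40], "slide": [[-0.02, 0.001, 0.001], [-0.045, 0.002, 0.001], [-0.07, 0.003, 0.001], [-0.095, 0.004, 0.001], [-0.12, 0.004, 0.001], [-0.14, 0.004, 0.001], [-0.14, 0.004, 0.001]], "yaw": [0, 0, 0, 0, 0, 0, 0]}}

```text
time: 13.7
tool_pos: [0.6031, 0.0366, 0.3171]
tcp_rot: [3.141, -0.026, -0.004]
wrist_force: [-0.3, 0.2, -0.3]
width: 0.508
grip_force: 30.5
```

Call:
{"fn": "drive_tool", "kwargs": {"claw": [40, 40, 40, 40, 40, 40, 40, 40], "slide": [[0, 0, 0.05], [0, 0, 0.1], [0, 0, 0.15], [-0.02, -0.04, 0.16], [-0.04, -0.1, 0.16], [-0.07, -0.17, 0.16], [-0.1, -0.24, 0.16], [-0.12, -0.3, 0.16]], "yaw": [0, 0, 0, 0.02, 0.05, 0.068, 0.068, 0.068]}}

```text
time: 14.37
tool_pos: [0.5443, -0.1151, 0.3979]
tcp_rot: [3.126, 0.31, 0.0]
wrist_force: [0.5, 0.1, -1.0]
width: 0.506
grip_force: 30.7
```

Call:
{"fn": "drive_tool", "kwargs": {"claw": [40, 40, 40, 40, 40, 40, 40, 40], "slide": [[-0.03, -0.07, 0], [-0.06, -0.14, 0], [-0.09, -0.2, 0], [-0.1, -0.24, 0], [-0.104, -0.255, 0], [-0.104, -0.255, -0.04], [-0.104, -0.255, -0.08], [-0.104, -0.255, -0.08]], "yaw": [0, 0, 0, 0, 0, 0, 0, 0]}}

```text
time: 15.03
tool_pos: [0.4922, -0.2402, 0.3536]
tcp_rot: [-3.122, -0.308, 0.009]
wrist_force: [-0.8, 1.2, -1.6]
width: 0.509
grip_force: 30.7
```

Call:
{"fn": "drive_tool", "kwargs": {"claw": [40, 40], "slide": [[0, 0, 0], [0, 0, 0]], "yaw": [0, 0]}}

```text
time: 15.2
tool_pos: [0.4939, -0.2407, 0.3584]
tcp_rot: [3.126, 0.31, 0.001]
wrist_force: [-0.4, -0.0, 0.0]
width: 0.506
grip_force: 30.7
```

Call:
{"fn": "drive_tool", "kwargs": {"claw": [40, 40, 40, 40, 40, 40, 40, 40], "slide": [[-0.003, 0, -0.05], [-0.005, 0, -0.1], [-0.005, 0, -0.15], [-0.005, 0, -0.19], [-0.005, 0, -0.22], [-0.005, 0, -0.236], [-0.005, 0, -0.242], [-0.005, 0, -0.242]], "yaw": [0, 0, 0, 0, 0, 0, 0, 0]}}

```text
time: 15.87
tool_pos: [0.4914, -0.241, 0.2372]
tcp_rot: [3.126, 0.309, 0.001]
wrist_force: [-0.6, -0.5, -0.4]
width: 0.51
grip_force: 30.7
```

Call:
{"fn": "drive_tool", "kwargs": {"claw": [40, 40, 40, 40], "slide": [[0, 0, -0.003], [0, 0, -0.006], [0, 0, -0.008], [0, 0, -0.008]], "yaw": [0, 0, 0, 0]}}

```text
time: 16.2
tool_pos: [0.4911, -0.2411, 0.2333]
tcp_rot: [3.126, 0.309, 0.001]
wrist_force: [-0.5, -0.7, -0.2]
width: 0.508
grip_force: 30.7
```

Call:
{"fn": "drive_tool", "kwargs": {"claw": [40, 40, 40, 40], "slide": [[0, 0, -0.002], [0, 0, -0.004], [0, 0, -0.005], [0, 0, -0.005]], "yaw": [0, 0, 0, 0]}}

```text
time: 16.53
tool_pos: [0.4913, -0.2412, 0.2319]
tcp_rot: [3.126, 0.309, 0.001]
wrist_force: [-3.0, 3.2, 9.3]
width: 0.507
grip_force: 31.7
```

The tag has touched the tray floor. I'll open, rise and look.

Call:
{"fn": "drive_tool", "kwargs": {"claw": [48, 54, 58, 60, 60, 60, 60, 60], "slide": [[0, 0, 0.002], [0, 0, 0.002], [0, 0, 0.002], [0, 0, 0.01], [0, 0, 0.04], [0, 0, 0.1], [0, 0, 0.16], [0, 0, 0.2]], "yaw": [0, 0, 0, 0, 0, 0, 0, 0]}}

```text
time: 17.2
tool_pos: [0.4913, -0.2413, 0.3328]
tcp_rot: [3.125, 0.309, 0.003]
wrist_force: [0.5, -0.7, 0.9]
width: 0.702
grip_force: 0.0
```

Run:
```python
from h import *
st=bot.read_state(); print(st['time'],st['tool_pos'],st['wrist_force'],st['width'])
s=snap('side')
cv2.imwrite('pics/i.png',cv2.resize(s['color'][140:260,320:440,::-1],(600,600),interpolation=2))
```

```text
17.2 [ 0.49130886 -0.24130238  0.33281287] [ 0.52287874 -0.71192677  0.91411863] 0.701910736136195
```

View pics/i.png

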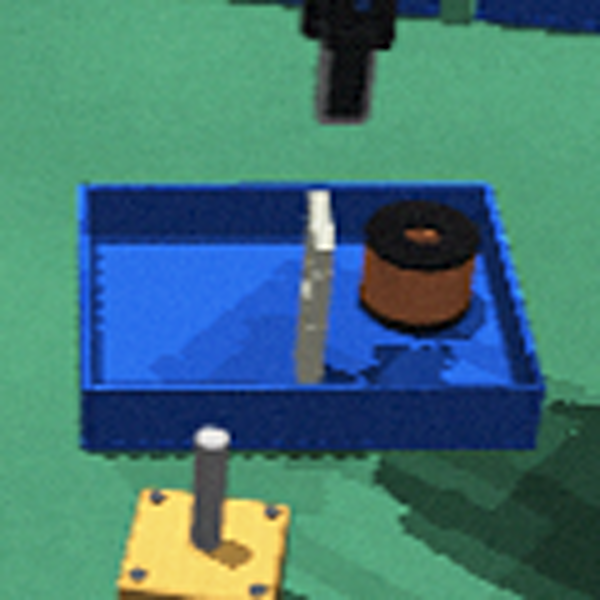

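The tag is standing on edge in the tray beside the flat coil, which is too precarious. I'll re-grip it, shift it 25 mm so it has room to lie down, then tip it over away from the coil. First a depth check that it is still standing.

Run:
```python
from h import *
s=snap('side'); print(P(s,384,180),P(s,384,188),P(s,382,205))
```

```text
[ 0.49127612 -0.25271345  0.09642826] [ 0.48817113 -0.2247129   0.09516243] [ 0.48876577 -0.22187549  0.05266153]
```

Call:
{"fn": "drive_tool", "kwargs": {"claw": [60, 60, 60, 60, 60, 60, 46, 40], "slide": [[0, 0, -0.07], [0, 0, -0.13], [0, 0, -0.17], [0, 0, -0.19], [0, 0, -0.196], [0, 0, -0.196], [0, 0, -0.196], [0, 0, -0.196]], "yaw": [0, 0, 0, 0, 0, 0, 0, 0], "newtons": 20}}

```text
time: 17.97
tool_pos: [0.4917, -0.2415, 0.2338]
tcp_rot: [3.125, 0.309, 0.004]
wrist_force: [0.6, -0.0, -0.7]
width: 0.509
grip_force: 24.4
```

Call:
{"fn": "drive_tool", "kwargs": {"claw": [40, 40, 40, 40], "slide": [[0, 0, 0], [0, 0, 0], [0, 0, 0], [0, 0, 0]], "yaw": [0, 0, 0, 0]}}

```text
time: 18.3
tool_pos: [0.4915, -0.2413, 0.2335]
tcp_rot: [3.125, 0.309, 0.003]
wrist_force: [-1.0, 0.4, 5.1]
width: 0.514
grip_force: 24.9
```

Call:
{"fn": "drive_tool", "kwargs": {"claw": [40, 40, 40, 40, 40, 40, 40, 40], "slide": [[0, 0, 0.006], [0, 0, 0.012], [-0.015, -0.003, 0.012], [-0.035, -0.007, 0.012], [-0.05, -0.01, 0.012], [-0.05, -0.01, 0.012], [-0.05, -0.01, 0.005], [-0.05, -0.01, 0.001]], "yaw": [0, 0, 0, 0, 0, 0, 0, 0]}}

```text
time: 18.97
tool_pos: [0.4659, -0.2462, 0.2333]
tcp_rot: [-3.126, -0.307, -0.001]
wrist_force: [-4.1, 4.3, 18.6]
width: 0.51
grip_force: 26.3
```

Call:
{"fn": "drive_tool", "kwargs": {"claw": [40, 40, 40], "slide": [[0, 0, -0.001], [0, 0, -0.002], [0, 0, -0.002]], "yaw": [0, 0, 0]}}

```text
time: 19.22
tool_pos: [0.4663, -0.246, 0.2333]
tcp_rot: [-3.126, -0.309, -0.0]
wrist_force: [-4.3, 3.6, 13.7]
width: 0.512
grip_force: 25.6
```

Call:
{"fn": "drive_tool", "kwargs": {"claw": [48, 54, 60, 60, 60, 60, 60, 60], "slide": [[0, 0, 0.004], [0, 0, 0.004], [0, 0, 0.004], [0, 0, 0.02], [0, 0, 0.06], [0, 0, 0.11], [0, 0, 0.16], [0, 0, 0.16]], "yaw": [0, 0, 0, 0, 0, 0, 0, 0]}}

```text
time: 19.88
tool_pos: [0.4679, -0.2472, 0.3175]
tcp_rot: [3.121, 0.308, 0.012]
wrist_force: [1.0, -0.9, 1.2]
width: 0.703
grip_force: 0.0
```

Call:
{"fn": "drive_tool", "kwargs": {"claw": [0, 0, 0, 0, 0, 0, 0, 0], "slide": [[-0.04, -0.008, 0], [-0.08, -0.016, 0], [-0.08, -0.016, 0], [-0.08, -0.016, 0], [-0.08, -0.016, -0.04], [-0.08, -0.016, -0.08], [-0.08, -0.016, -0.1], [-0.08, -0.016, -0.1]], "yaw": [0, 0, 0, 0, 0, 0, 0, 0]}}

```text
time: 20.55
tool_pos: [0.4251, -0.2531, 0.2589]
tcp_rot: [-3.123, -0.309, 0.006]
wrist_force: [0.4, 1.6, -0.0]
width: -0.001
grip_force: 0.0
```

Run:
```python
from h import *
st=bot.read_state(); print(st['time'],st['tool_pos'],st['wrist_force'],st['width'])
s=snap('side')
for p in [(.467,-.225,.085),(.464,-.245,.096),(.466,-.225,.07),(.445,-.317,.044)]:
    u,v=np.round(proj(s,p)).astype(int); print(p,u,v,P(s,u,v).round(3),s['color'][v,u])
```

```text
20.55 [ 0.42514058 -0.25311886  0.2588776 ] [ 0.39277969  1.63703383 -0.03641913] -0.0005781440810541527
(0.467, -0.225, 0.085) 394 193 [ 0.467 -0.256  0.064] [126 127 117]
(0.464, -0.245, 0.096) 396 184 [ 0.465 -0.244  0.095] [226 230 213]
(0.466, -0.225, 0.07) 393 199 [ 0.468 -0.248  0.053] [179 179 164]
(0.445, -0.317, 0.044) 405 186 [ 0.445 -0.324  0.039] [160  93  55]
```

Call:
{"fn": "drive_tool", "kwargs": {"claw": [0, 0, 0, 0, 0, 0, 0, 0], "slide": [[0, 0, -0.014], [0, 0, -0.014], [0.02, 0.004, -0.014], [0.04, 0.008, -0.014], [0.055, 0.011, -0.014], [0.07, 0.014, -0.014], [0.085, 0.017, -0.014], [0.09, 0.018, -0.014]], "yaw": [0, 0, 0, 0, 0, 0, 0, 0]}}

```text
time: 21.27
tool_pos: [0.4724, -0.2448, 0.2551]
tcp_rot: [3.126, 0.31, 0.002]
wrist_force: [0.4, -0.2, 0.1]
width: -0.002
grip_force: 0.0
```

Call:
{"fn": "drive_tool", "kwargs": {"claw": [0, 0, 0, 0, 0, 0, 0, 0], "slide": [[0, 0, 0.02], [0, 0, 0.05], [0, 0, 0.1], [0, 0, 0.16], [0, 0, 0.22], [0, 0, 0.28], [0, 0, 0.28], [0, 0, 0.28]], "yaw": [0, 0, 0, 0, 0, 0, 0, 0]}}

```text
time: 21.93
tool_pos: [0.4713, -0.2454, 0.3982]
tcp_rot: [3.123, 0.308, 0.007]
wrist_force: [-0.3, 0.4, -0.2]
width: -0.002
grip_force: 0.0
```

Run:
```python
from h import *
st=bot.read_state(); print(st['time'],st['tool_pos'],st['wrist_force'])
s=snap('side')
H=s['color'].astype(int); W=(H.min(2)>110)&(H.max(2)-H.min(2)<45)
pts=np.array([P(s,u,v) for v in range(165,240) for u in range(330,432) if W[v,u]])
m=(pts[:,0]>.39)&(pts[:,0]<.61)&(pts[:,1]<-.17)&(pts[:,1]>-.38)&(pts[:,2]<.1)
q=pts[m]; print(len(q),np.percentile(q,[2,50,98],axis=0).round(3))
for p in [(.445,-.317,.044),(.562,.0775,.099),(.513,-.083,.099)]:
    u,v=np.round(proj(s,p)).astype(int); print(p,P(s,u,v+1).round(3),s['color'][v,u])
```

```text
21.9333 [ 0.47128969 -0.24543504  0.39817703] [-0.27152003  0.3793624  -0.20721009]
272 [[ 0.475 -0.262  0.005]
 [ 0.512 -0.246  0.012]
 [ 0.565 -0.222  0.013]]
(0.445, -0.317, 0.044) [ 0.445 -0.324  0.036] [164  95  60]
(0.562, 0.0775, 0.099) [0.562 0.079 0.098] [227 227 225]
(0.513, -0.083, 0.099) [ 0.512 -0.081  0.098] [227 226 227]
```

The tag now lies flat in the tray (top face at 12 mm, x 0.475–0.565) beside the coil, both valves are where they were, and the arm is clear.

```bash
python3 -c "
from workcell import bot
print(bot.finish_job())"
```

```text
the job is handed in; nothing more can be done
None
```

I handed the job in at about 22 s: the coil sits flat on the tray floor with the tag lying beside it, and both valves measured where they started (the result of the judging was not shown).

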